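# Start-of-shift check of a welding positioner's emergency stop

### The job

Do the start-of-shift check of the emergency stop on the welding positioner's control station, with the fingertips and without gripping anything: push the mushroom button all the way in so that it latches, take the fingers off to see that it stays in, then push a lobe of its head round clockwise until it springs out, and let it turn home. Then press the round reset button beside it right down and let it come back up. The station only stands on the bench: do not shove, tip or lift it, and leave its selector switch and everything else on the bench as they are.

Things in the scene. Friction and masses are not known exactly. Their poses are not given: they have to be found in the camera images.
- station: Control station standing loose on the bench, 4 kg: grey box 90 (its x) by 230 mm (its y) on a foot plate 130 x 260 x 10 mm; top face 75 mm above the bench. Origin: centre of the underside, z up. On its line x = 0: mushroom stop at y = +65 mm, reset button at y = -25, selector at y = -80. A 10 mm thick stub antenna stands at x = 53, y = -95 mm, up to 120 mm above the bench.
- estop_top (a point): Top of the mushroom stop, on its axis, 117 mm above the bench when out; it sinks and turns with the head (axes as the station's when the head is home). The head is a domed hub of 24 mm radius with three lobes like a star knob; white arrows on the dome show the way to twist. Under it: a 28 mm thick neck and a bezel of 24 mm radius, 5 mm high, on the box.
- lobe_tip (a point): End of one lobe of the mushroom head, 36 mm from its axis, at mid-height; it sinks and turns with the head. At home this lobe points to the station's +y, the other two 120 degrees either side of it. Each lobe is 16 mm wide with a round end; its flanks are upright, from 9 mm below to 6 mm above this point, which is 100 mm above the bench when out.
- estop (a joint): How far the mushroom stop is pushed in, m: 0 out, 0.009 right in. A spring pushes it out; pushing it in takes about 10 N. Past 0.0065 it latches, and when let go it stays at 0.006; only twisting releases it.
- estop_turn (a joint): How far the mushroom head is twisted clockwise seen from above, rad: 0 home, 1.05 the end stop. A spring turns it home (0.05 N m at home, 0.12 at 0.9 rad). At about 0.65 the latch lets go and the head springs out; it turns home when the finger leaves it.
- reset_top (a point): Centre of the top of the reset push button, a plain round cap 26 mm across that stands 17 mm above the box (11 mm above its 33 mm bezel), 92 mm above the bench, at station x 0, y -25 mm.
- reset (a joint): How far the reset button is pressed, m: 0 up, 0.005 right down. A spring brings it back; right down takes about 5 N.
- selector (a joint): Angle of the selector switch (a bar handle 30 x 9 mm, 25 mm high over the box, at station x 0, y -80 mm), rad: 0 at the start; to be left alone.
- magnet: three-sided welding magnet lying flat, about 95 mm a side, 16 mm thick; origin: centre of its underside; a bystander, to be left where it is
- tape: roll of tape lying flat, 100 mm across, 25 mm high; origin: centre of its underside; a bystander, to be left where it is
- spray: spray can standing upright, 58 mm across, 150 mm tall; origin: centre of its underside; a bystander, to be left where it is
- tube: offcut of square steel tube lying flat, 100 x 40 x 40 mm; origin: centre of its underside; a bystander, to be left where it is
- hammer: hammer lying flat, 260 mm long; origin: centre of its underside; a bystander, to be left where it is
- brush: wire brush lying flat, 240 mm long; origin: centre of its underside; a bystander, to be left where it is

How it is judged:
By the outcome, as a careful person would: the job done as asked, in the order asked, and still so for the second after the job is handed in, with the robot touching nothing.
It also fails if it takes over 54 s, if anything falls off the work surface, if the arm or the gripper's body presses on something with over 40 N, if the wrist force passes 120 N, or if a joint passes its speed limit or range.

### The arm

A 7-joint arm with a two-finger parallel gripper is mounted at the origin on the work surface. World frame = base frame: x ahead of the robot, y to its left, z up, the work surface at z = 0. Lengths are in m, angles in rad, forces in N, time in s.
With the tool pointing down it reaches from about 0.425 to 0.95 m from the base axis. Payload 16.7 kg.
Tool frame: the origin (TCP) lies at the very end of the fingers, on their centre line; the grasp point (between the pads) lies 19 mm behind it; z points along the fingers, y is the direction in which the jaws open and shut (so a half turn about z gives the same grasp; the last joint's range is limited). The gripper opens to 94 mm and grips with 3 to 60 N. Pads are 16 mm wide; open, the fingers measure 119 mm over their backs; the gripper's body (75 mm by 177 mm) begins 78 mm behind the grasp point.
Start: joints at [-1.403, 0.426, 0.074, 1.606, -0.034, 1.111, -0.067], TCP at [0.21, 0.641, 0.18] pointing down, gripper open.
Joint ranges: [-2.85, 2.85], [-0.5, 2.14], [-1.23, 1.37], [0.21, 2.46], [-1.02, 4.16], [0.16, 2.05], [-2.73, 2.73]. Speed limits (rad/s): [1.89, 1.89, 2.39, 2.39, 3.01, 3.01, 3.01].

### API

Orientations are given as a unit quaternion [x, y, z, w].
In Python, from workcell import arm gives the robot as it stands.
- The arm moves only by the shell command python3 -m crank 'ROWS' [OPENING] [FORCE]. ROWS is JSON, a list of rows, each a list of 6 numbers: the shift along the world's x, y, z in units of 25 mm (1.0 is 25 mm), then the turn, a rotation vector about the world's x, y, z in rad. In form: [[tx, ty, tz, rx, ry, rz], ...]. A call has 1 to 8 rows; each row shifts and turns the pose as measured when the row begins; what a row does not reach is not made up. A row lasts 1/8 s, in which the tool goes at most 62.5 mm and 10.7 degrees, less where a joint would pass 70% of its speed; a pose out of reach is approached as far as the arm can. A call is refused whole if a number of a shift passes 1 or a number of a turn 0.188, either way. A call with a gripper value outside its range is refused whole. OPENING is the opening in per cent of the stroke, from 0 (shut) to 100 (fully open), set as the call begins (- or left out, the last holds). The fingers move at their own pace and stop on an object; FORCE is the grip in N (left out, the last holds). Time passes only in rows, so rows that do not move let the fingers close. It gives the time, the measured TCP pose, the force and the opening at its end, in the units of the state.
- arm.observe(): the state, without advancing time (a new reading comes with each control period).
- arm.camera(name): name is "side" or "top"; returns a dict with "img" (420x560x3 uint8, red, green, blue), "intrinsics" (3x3 intrinsics, pixels), "extrinsics" (4x4, takes a point from camera to world coordinates). Camera axes: x right, y up, looking along -z (the intrinsics and any distortion apply to the point x, -y, -z); pixel columns grow to the right and rows downward; lengths in m; the calibration is good to about 2 mm. A picture is of the moment at which its call begins. There is no depth.
- arm.close_job(): hands the job in, once; it reports no verdict.
The state is a dict: "time_s": time; "joints": joint angles; "qd": joint speeds; "joint_efforts": joint torques, N m; "ee_pos": TCP position; "eef_rot": TCP orientation; "force": force on the tool from outside, world axes, zero at the start; "ft_torque": the same for the moment, N m; "finger_gap": finger opening in m.
Only numpy, scipy, OpenCV 4.12 (cv2) and the standard library are available. Lean on these libraries where they do the work, as an engineer would, in place of code of your own. Each camera call takes 0.05 s, during which the arm holds its last target.

## Working session

There is one attempt and no reset: what is moved stays moved. The work goes in short steps, Python scripts to look and compute and a shell command to move; the robot and the scene stay as the last step left them, time stands still between calls to the robot, and variables do not carry over. Pictures are saved under pics/ and viewed, and the job is handed in when it is done.

```bash
mkdir -p pics; ls
python3 - <<'E'
from workcell import arm
import cv2
s=arm.observe(); print({k:s[k] for k in('time_s','ee_pos','eef_rot','force','finger_gap')})
for n in('side','top'):
    c=arm.camera(n); cv2.imwrite(f'pics/{n}0.png',c['img'][:,:,::-1]); print(n,c['intrinsics'],c['extrinsics'],[k for k in c])
E
```

```text
pics
{'time_s': 0.0, 'ee_pos': array([0.21015156, 0.64094615, 0.17977009]), 'eef_rot': array([ 1.57766582e-01,  9.87476215e-01, -6.52950551e-04, -6.73785182e-05]), 'force': array([ 0.40881328, -0.76436724, -0.47330881]), 'finger_gap': 0.0940425069002503}
side [[514.8403417    0.         285.04673377]
 [  0.         514.8403417  207.82736718]
 [  0.           0.           1.        ]] [[ 0.91820965  0.24675605 -0.30984268  0.0109615 ]
 [-0.395546    0.61238782 -0.68448851 -1.12916785]
 [ 0.0208422   0.75106099  0.65990377  1.18046126]
 [ 0.          0.          0.          1.        ]] ['img', 'intrinsics', 'extrinsics']
top [[486.73010823   0.         278.56799523]
 [  0.         486.73010823 211.39975411]
 [  0.           0.           1.        ]] [[-1.72436471e-02  9.96378817e-01 -8.32580884e-02  3.94488305e-01]
 [-9.99843817e-01 -1.75061623e-02 -2.42397182e-03  4.77915581e-04]
 [-3.87272378e-03  8.32032868e-02  9.96525070e-01  1.68945793e+00]
 [ 0.00000000e+00  0.00000000e+00  0.00000000e+00  1.00000000e+00]] ['img', 'intrinsics', 'extrinsics']
```

View pics/side0.png

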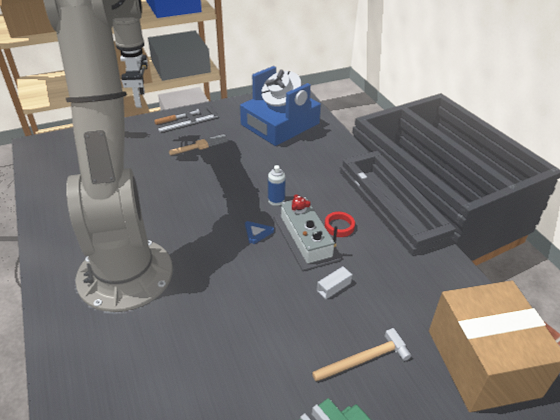

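View pics/top0.png

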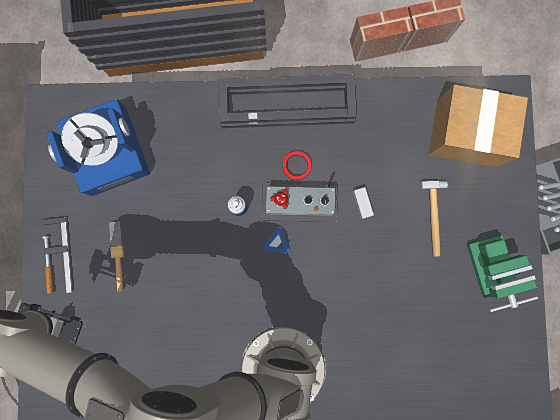

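The station is at about (300,200) in the top view, with the red mushroom at (281,199). In the side view the mushroom is at (300,203). I'll enlarge both.

Run:
```python
import cv2
t=cv2.imread('pics/top0.png')[160:240,220:380]; s=cv2.imread('pics/side0.png')[155:275,240:360]
cv2.imwrite('pics/topc.png',cv2.resize(t,None,fx=5,fy=5,interpolation=cv2.INTER_CUBIC))
cv2.imwrite('pics/sidec.png',cv2.resize(s,None,fx=5,fy=5,interpolation=cv2.INTER_CUBIC))
```

```text
(no output)
```

View pics/topc.png

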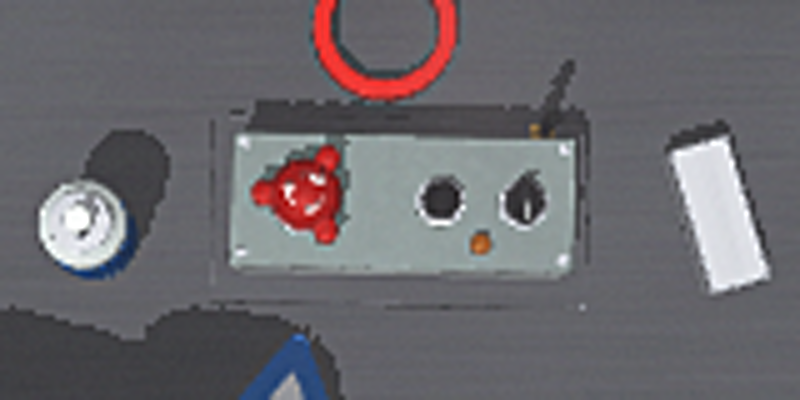

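View pics/sidec.png

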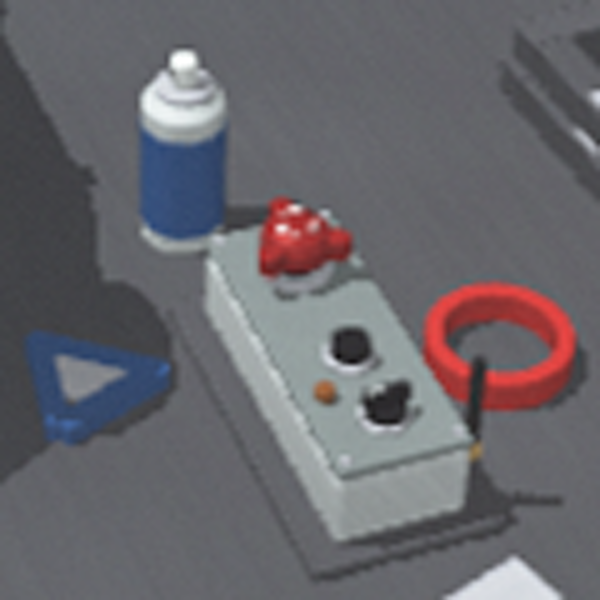

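```bash
cat > h.py <<'E'
import numpy as np, cv2
from workcell import arm
def ray(c,u,v,z):
    K,T=c['intrinsics'],c['extrinsics']
    d=T[:3,:3]@np.array([(u-K[0,2])/K[0,0],-(v-K[1,2])/K[1,1],-1.])
    o=T[:3,3]; return o+d*(z-o[2])/d[2]
def proj(c,p):
    K,T=c['intrinsics'],c['extrinsics']
    q=T[:3,:3].T@(np.array(p)-T[:3,3]); return K[0,2]+K[0,0]*q[0]/-q[2],K[1,2]+K[1,1]*q[1]/q[2]
E
python3 - <<'E'
from h import *
c={n:arm.camera(n) for n in('top','side')}
t=c['top']
# corners of box top from crop, /5 + offset
cr=[(234,134),(577,138),(571,274),(230,267)]
P=[ray(t,220+(x+.0)/5-.4,160+y/5-.4,.075) for x,y in cr]
for p in P: print(p.round(4))
P=np.array(P); print('len',np.linalg.norm(P[0]-P[1]),np.linalg.norm(P[3]-P[2]),np.linalg.norm(P[0]-P[3]),np.linalg.norm(P[1]-P[2]))
ctr=P.mean(0); y=(P[0]+P[3]-P[1]-P[2])/2; print('ctr',ctr.round(4),'yaw of y',np.degrees(np.arctan2(-y[0],y[1])))
img=t['img'].astype(int)[160:240,220:380]
m=(img[...,1]>img[...,0]+2)&(img[...,1]>90)
m[:, :46]=0; m=m.astype(np.uint8)
cn=max(cv2.findContours(m,0,2)[0],key=cv2.contourArea); r=cv2.minAreaRect(cn); b=cv2.boxPoints(r)+[220,160]
Q=np.array([ray(t,u,v,.075) for u,v in b]); print('rect',Q.round(4),Q.mean(0).round(4),r)
for n,w in(('top',(slice(160,240),slice(220,380))),('side',(slice(155,275),slice(240,360)))):
    i=c[n]['img'].astype(int); m=np.zeros(i.shape[:2],np.uint8); m[w]=((i[...,0]>100)&(i[...,1]<70))[w]
    for k in cv2.findContours(m,0,2)[0]:
        if cv2.contourArea(k)>20:
            M=cv2.moments(k);u,v=M['m10']/M['m00'],M['m01']/M['m00'];print(n,'red',u,v,cv2.contourArea(k),ray(c[n],u,v,.103).round(4))
for nm,(u,v) in dict(estop=(301,188),l1=(328,157),l2=(326,236),l3=(260,193),reset=(442,200),sel=(523,199)).items():
    z={'estop':.103,'reset':.084,'sel':.08}.get(nm,.1)
    print(nm,ray(t,220+u/5-.4,160+v/5-.4,z).round(4))
print('side reset',ray(c['side'],240+351/5-.4,155+342/5-.4,.092).round(4))
C=[(213,232),(470,440),(344,470)]
for u,v in C: print('side corner',ray(c['side'],240+u/5-.4,155+v/5-.4,.075).round(4))
E
```

```text
[0.6139 0.0436 0.075 ]
[ 0.6072 -0.1855  0.075 ]
[ 0.5161 -0.1791  0.075 ]
[0.5248 0.0476 0.075 ]
len 0.2292310939329806 0.22687294565912297 0.0892470087833369 0.09126955640274984
ctr [ 0.5655 -0.0683  0.075 ] yaw of y -1.9371053214598568
rect [[ 0.52    0.0486  0.075 ]
 [ 0.6158  0.0448  0.075 ]
 [ 0.6061 -0.1842  0.075 ]
 [ 0.5104 -0.1793  0.075 ]] [ 0.5631 -0.0675  0.075 ] ((79.97592163085938, 40.98721694946289), (68.61373901367188, 28.601247787475586), 1.3971810340881348)
top red 280.72543352601156 198.34971098265896 173.0 [ 0.5698 -0.0035  0.103 ]
top red 296.29692832764505 171.33788395904438 146.5 [ 0.6584 -0.0563  0.103 ]
side red 329.3822222222222 229.3511111111111 37.5 [ 0.6026 -0.1528  0.103 ]
side red 342.7877551020408 223.05102040816325 245.0 [ 0.6537 -0.1433  0.103 ]
side red 299.7834890965732 203.91433021806853 107.0 [ 0.5682 -0.0118  0.103 ]
estop [ 5.737e-01 -5.000e-04  1.030e-01]
l1 [ 0.5942 -0.0186  0.1   ]
l2 [ 0.5421 -0.0164  0.1   ]
l3 [0.5712 0.0265 0.1   ]
reset [ 0.5662 -0.0939  0.084 ]
sel [ 0.5663 -0.1479  0.08  ]
side reset [ 0.5651 -0.0944  0.092 ]
side corner [0.5348 0.0524 0.075 ]
side corner [ 0.6034 -0.1841  0.075 ]
side corner [ 0.5217 -0.1782  0.075 ]
```

```bash
python3 -m crank '[[0.3,-1,0.1,0,0,0],[0.5,-1,0.2,0,0,0],[0.5,-1,0.2,0,0,0],[0.5,-1,0.2,0,0,0],[0.5,-1,0.1,0,0,0.08],[0.5,-1,0,0,0,0.08],[0.5,-1,0,0,0,0.08],[0.5,-1,0,0,0,0.08]]' 0 10
python3 -m crank '[[0.5,-1,0,0,0,0],[0.5,-1,0,0,0,0],[0.5,-1,0,0,0,0],[0.5,-1,0,0,0,0],[0.5,-1,0,0,0,0],[0.5,-1,0,0,0,0],[0.5,-1,0,0,0,0],[0.5,-1,0,0,0,0]]'
```

```text
time_s: 1.2
ee_pos: [0.3069, 0.4337, 0.1996]
eef_rot: [-0.008, 1.0, -0.001, 0.0]
force: [-0.3, 0.7, -0.0]
finger_gap: 0.0176
time_s: 2.2
ee_pos: [0.4102, 0.2227, 0.2008]
eef_rot: [-0.008, 1.0, -0.0, 0.0]
force: [0.2, 0.6, 1.0]
finger_gap: 0.0007
```

```bash
python3 -m crank '[[0.7,-1,0,0,0,0],[0.7,-1,0,0,0,0],[0.7,-1,0,0,0,0],[0.7,-1,0,0,0,0],[0.7,-1,0,0,0,0],[0.7,-1,0,0,0,0],[0.7,-1,0,0,0,-0.05],[0.7,-1,0,0,0,0]]'
python3 -m crank '[[0.6,-0.8,0,0,0,0],[0,0,0,0,0,0]]'
```

```text
time_s: 3.2
ee_pos: [0.5525, 0.0122, 0.2022]
eef_rot: [0.018, 1.0, 0.002, 0.001]
force: [-0.2, 0.3, 1.0]
finger_gap: 0.0006
time_s: 3.45
ee_pos: [0.568, -0.0114, 0.2023]
eef_rot: [0.02, 1.0, 0.001, 0.001]
force: [0.4, 0.4, -0.2]
finger_gap: 0.0004
```

```bash
python3 -m crank '[[0,0.33,-0.7,0,0,0],[0,0,-0.8,0,0,0],[0,0,-0.8,0,0,0],[0,0,-0.5,0,0,0],[0,0,0,0,0,0]]'
python3 - <<'E'
from h import *
for n,(a,b) in(('top',(160,220)),('side',(145,240))):
    c=arm.camera(n); cv2.imwrite(f'pics/{n}1.png',cv2.resize(c['img'][a:a+110,b:b+150,::-1],None,fx=4,fy=4,interpolation=cv2.INTER_CUBIC))
E
```

```text
time_s: 4.08
ee_pos: [0.5645, 0.0026, 0.1267]
eef_rot: [0.018, 1.0, 0.002, -0.0]
force: [-0.4, -1.3, 0.7]
finger_gap: 0.0004
```

View pics/side1.png

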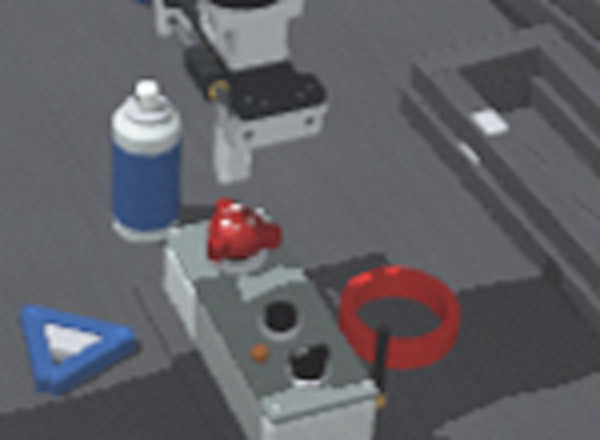

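View pics/top1.png

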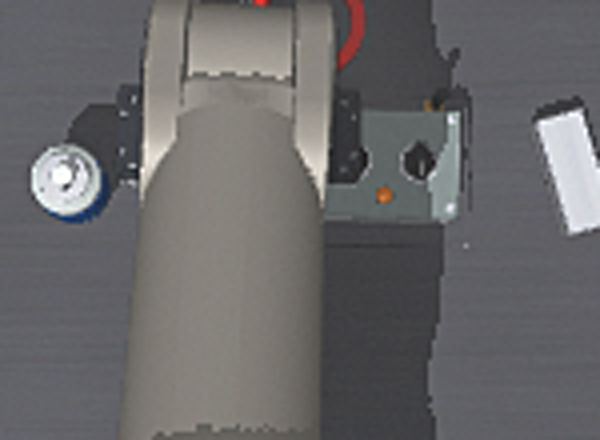

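Run:
```python
from h import *
c=arm.camera('side');s=arm.observe();p=s['ee_pos'];print(p,s['time_s'],proj(c,p),proj(c,[.5687,-.0031,.117]),proj(c,[.5687,-.0031,.1]))
```

```text
[0.56569416 0.00212515 0.12822086] 4.225 (np.float64(297.5838811801408), np.float64(195.4704977320593)) (np.float64(298.9847450450863), np.float64(198.9123835502307)) (np.float64(298.78024174394477), np.float64(202.9408415716842))
```

Run:
```python
from h import *
c=arm.camera('side');p=arm.observe()['ee_pos']
L=[p,[.5687,-.0031,.117],p+np.array([0,.0125,0]),p-np.array([0,.0125,0])]
im=cv2.resize(c['img'][170:220,270:340,::-1],None,fx=10,fy=10,interpolation=cv2.INTER_NEAREST).copy()
for q,col in zip(L,[(0,255,0),(255,255,0),(255,0,255),(255,0,255)]):
    u,v=proj(c,q); cv2.circle(im,(int((u-270+.5)*10),int((v-170+.5)*10)),3,col,-1)
cv2.imwrite('pics/s2.png',im)
```

```text
(no output)
```

View pics/s2.png

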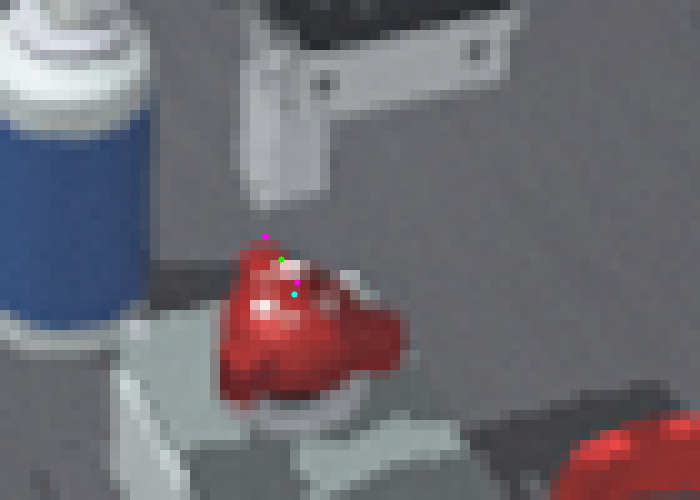

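Run:
```python
from h import *
c=arm.camera('side'); im0=cv2.imread('pics/side0.png')
p=np.array([.21015,.64095,.17977]); y=np.array([.312,.95,0])
im=cv2.resize(im0[40:115,90:180],None,fx=8,fy=8,interpolation=cv2.INTER_NEAREST).copy()
for q in(p,p+.047*y,p-.047*y):
    u,v=proj(c,q); cv2.circle(im,(int((u-90+.5)*8),int((v-40+.5)*8)),3,(0,255,0),-1)
cv2.imwrite('pics/s3.png',im)
```

```text
(no output)
```

View pics/s3.png

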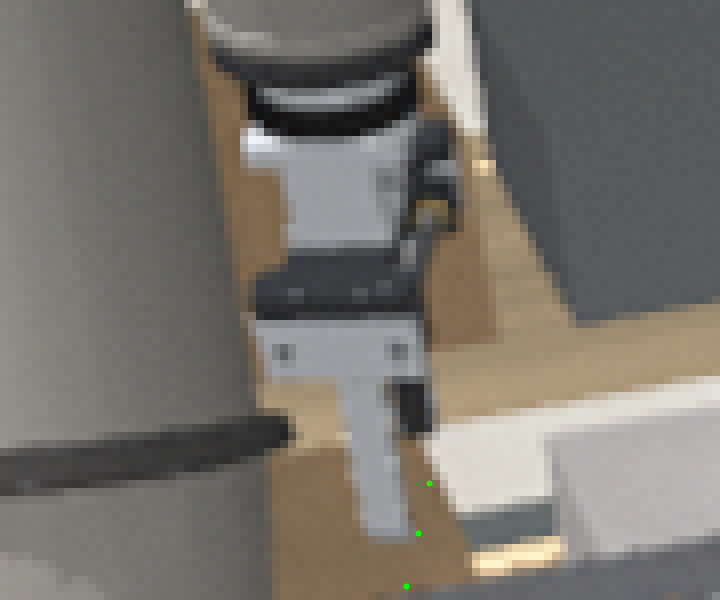

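Run:
```python
from h import *
c=arm.camera('top')
for z in(.22,.25,.28): print(ray(c,280.3,193.4,z), ray(c,249,193.4,z),ray(c,311.5,193.4,z))
s=arm.observe();print(s['ee_pos'],s['joints'].round(3))
```

```text
[ 0.57204851 -0.00215688  0.22      ] [0.57373362 0.09296931 0.22      ] [ 0.57036962 -0.0969317   0.22      ]
[ 0.56842349 -0.00210309  0.25      ] [0.5700742  0.09108103 0.25      ] [ 0.56677888 -0.09494302  0.25      ]
[ 0.56479848 -0.0020493   0.28      ] [0.56641478 0.08919275 0.28      ] [ 0.56318814 -0.09295433  0.28      ]
[0.56584829 0.00190732 0.12838322] [-0.506  0.326  0.482  1.931 -0.193  0.926  1.605]
```

```bash
python3 -m crank '[[0.08,-0.15,-0.2,0,0,0],[0,0,-0.15,0,0,0],[0,0,0,0,0,0]]'
python3 -m crank '[[0,0,-0.12,0,0,0],[0,0,0,0,0,0]]'
```

```text
time_s: 4.75
ee_pos: [0.5684, -0.0023, 0.1195]
eef_rot: [0.018, 1.0, 0.003, 0.002]
force: [-0.4, -0.4, -0.4]
finger_gap: 0.0007
time_s: 5.0
ee_pos: [0.5683, -0.0023, 0.1163]
eef_rot: [0.018, 1.0, 0.003, 0.002]
force: [-0.7, -0.1, -0.1]
finger_gap: 0.0002
```

```bash
for i in 1 2 3; do python3 -m crank '[[0,0,-0.1,0,0,0],[0,0,0,0,0,0]]' | grep -E "pos|force"; done
```

```text
ee_pos: [0.5683, -0.0023, 0.1136]
force: [0.2, -0.0, 0.8]
ee_pos: [0.5683, -0.0022, 0.111]
force: [-1.3, -0.3, 0.3]
ee_pos: [0.5683, -0.0022, 0.1083]
force: [-0.5, 0.2, -0.5]
```

```bash
cat > look.py <<'E'
import sys
from h import *
n,a,b,h,w,f,out=sys.argv[1],*map(int,sys.argv[2:7]),sys.argv[7]
c=arm.camera(n); cv2.imwrite(f'pics/{out}.png',cv2.resize(c['img'][a:a+h,b:b+w,::-1],None,fx=f,fy=f,interpolation=cv2.INTER_CUBIC))
E
python3 look.py side 165 260 70 90 8 s4
```

```text
(no output)
```

View pics/s4.png

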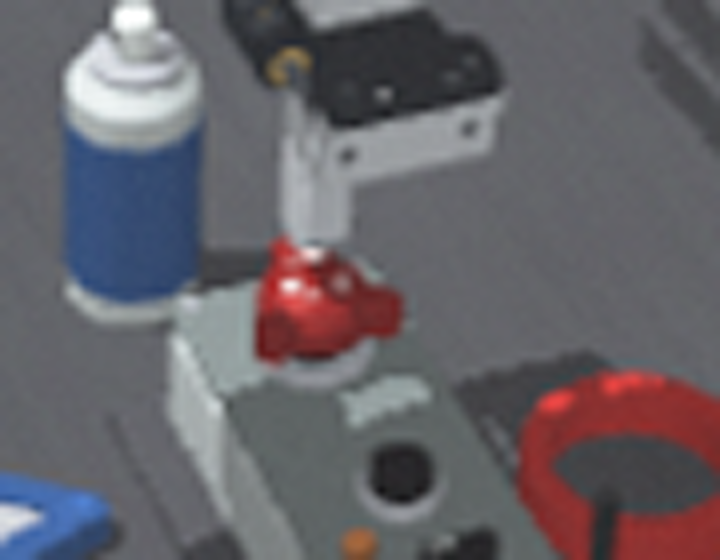

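The side view shows the fingertip at (299,195). That is about 6 px above where the reported TCP projects, so the real tip seems roughly 15–20 mm higher than reported. There's still no contact, so I'll keep probing by force.

```bash
for i in 1 2 3 4; do python3 -m crank '[[0,0,-0.1,0,0,0],[0,0,0,0,0,0]]' | grep -E "pos|force"; done; python3 look.py side 165 260 70 90 8 s5
```

```text
ee_pos: [0.5685, -0.0022, 0.1058]
force: [0.0, -0.7, 0.3]
ee_pos: [0.5684, -0.0022, 0.1031]
force: [-0.4, -0.2, -0.3]
ee_pos: [0.5685, -0.0022, 0.1004]
force: [0.1, 0.1, 0.1]
ee_pos: [0.5684, -0.0022, 0.0977]
force: [0.6, -0.6, 0.6]
```

View pics/s5.png

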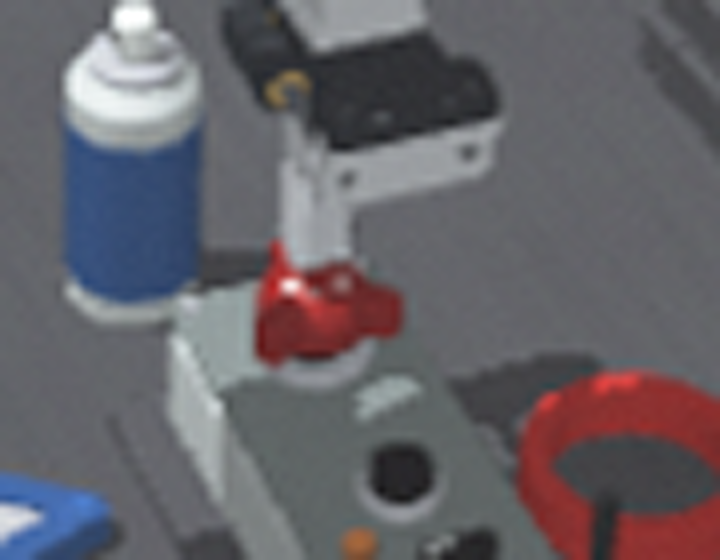

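```bash
for i in 1 2 3; do python3 -m crank '[[0,0,-0.08,0,0,0],[0,0,0,0,0,0]]' | grep -E "pos|force"; done
```

```text
ee_pos: [0.5686, -0.0023, 0.0958]
force: [-0.6, -0.0, -0.6]
ee_pos: [0.5686, -0.0023, 0.0936]
force: [0.2, -0.2, -0.2]
ee_pos: [0.5689, -0.0023, 0.0918]
force: [-1.3, -0.3, 5.4]
```

Contact with the dome comes at reported z≈0.0925, against a true height of 0.117. So the tip sits about 24 mm above the reported TCP, and I'll apply that offset from here on. Next I press.

```bash
for i in 1 2 3; do python3 -m crank '[[0,0,-0.1,0,0,0],[0,0,0,0,0,0]]' | grep -E "pos|force"; done
```

```text
ee_pos: [0.569, -0.0022, 0.0899]
force: [-2.1, 0.5, 7.0]
ee_pos: [0.569, -0.0022, 0.0877]
force: [-0.3, 0.4, 4.7]
ee_pos: [0.5692, -0.0022, 0.0858]
force: [-2.7, -0.2, 7.7]
```

```bash
for i in 1 2 ; do python3 -m crank '[[0,0,-0.08,0,0,0],[0,0,0,0,0,0]]' | grep -E "pos|force"; done;python3 look.py side 165 260 70 90 8 s6
```

```text
ee_pos: [0.5693, -0.0022, 0.0843]
force: [-3.9, -0.1, 8.7]
ee_pos: [0.5693, -0.0022, 0.0833]
force: [-4.2, 0.8, 9.6]
```

View pics/s6.png

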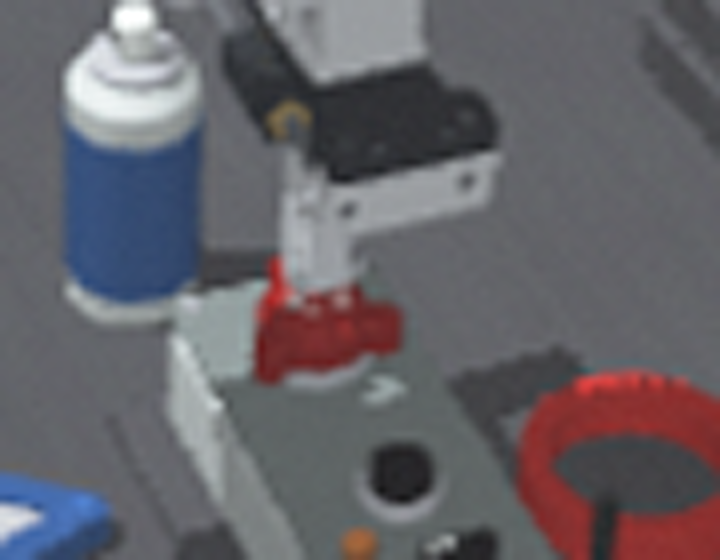

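```bash
for i in 1 2 ; do python3 -m crank '[[-0.02,0,-0.1,0,0,0],[0,0,0,0,0,0]]' | grep -E "pos|force"; done
```

```text
ee_pos: [0.5698, -0.0022, 0.0833]
force: [-6.7, 0.3, 8.4]
ee_pos: [0.5699, -0.0022, 0.0833]
force: [-6.2, -0.2, 8.1]
```

```bash
python3 -m crank '[[0,0,0.3,0,0,0],[0,0,0.6,0,0,0],[0,0,0.8,0,0,0],[0,0,0.3,0,0,0],[0,0,0,0,0,0]]' ; python3 look.py side 165 260 70 90 8 s7
```

```text
time_s: 10.02
ee_pos: [0.5701, -0.0022, 0.1364]
eef_rot: [0.019, 1.0, 0.006, 0.005]
force: [-1.0, 0.9, 0.4]
finger_gap: 0.0007
```

View pics/s7.png

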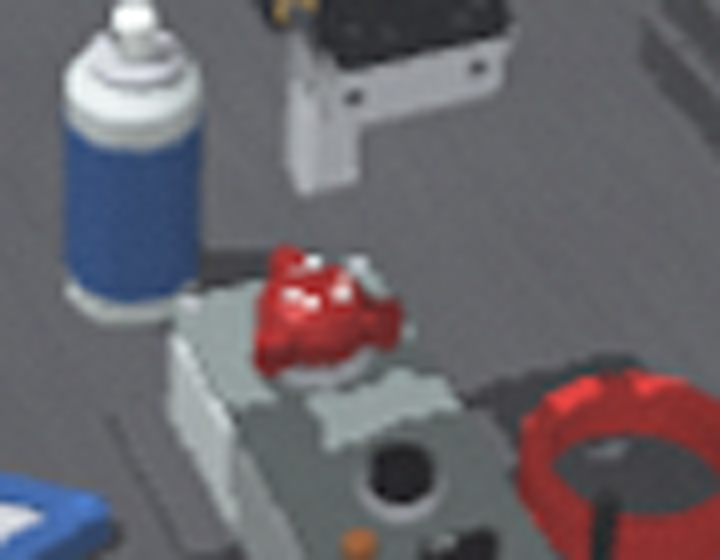

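```bash
cat > head.py <<'E'
from h import *
def stat(img,s=1):
    i=img.astype(int); m=((i[...,0]>60)&(i[...,0]>2*i[...,1]+10)).astype(np.uint8)
    for k in cv2.findContours(m,0,2)[0]:
        if cv2.contourArea(k)>30*s*s:
            M=cv2.moments(k); print(round(M['m10']/M['m00']/s,2),round(M['m01']/M['m00']/s,2),np.array(cv2.boundingRect(k))/s,cv2.contourArea(k)/s/s)
E
python3 - <<'E'
from head import *
im=cv2.imread('pics/side0.png')[165:235,260:350,::-1]; stat(im)
print();c=arm.camera('side');stat(c['img'][165:235,260:350])
for z in(.1,.094):print(proj(c,[.5687,-.0031,z]))
print(ray(c,260+400/8,165+475/8,.092), arm.observe()['eef_rot'])
E
```

```text
83.42 66.48 [77. 62. 13.  8.] 59.0
75.14 54.62 [65. 47. 25. 23.] 207.5
39.15 38.16 [32. 30. 18. 15.] 133.5

83.58 66.57 [77. 62. 13.  8.] 56.5
75.09 54.42 [65. 46. 25. 24.] 204.0
38.88 39.46 [32. 31. 18. 16.] 126.0
(np.float64(298.78024174394477), np.float64(202.9408415716842))
(np.float64(298.70872382684865), np.float64(204.34965465780638))
[ 0.5629983  -0.10030512  0.092     ] [0.01894712 0.99979578 0.00550853 0.00436541]
```

Run:
```python
from h import *
c=arm.camera('side'); p=arm.observe()['ee_pos'];print(p)
b=p+[0,0,.0245]
print(proj(c,b))
im=cv2.resize(c['img'][165:235,260:350,::-1],None,fx=8,fy=8,interpolation=cv2.INTER_NEAREST).copy()
for dx in(-.008,.008):
  for dy in(-.0125,.0125):
    u,v=proj(c,b+[dx,dy,0]); cv2.circle(im,(int((u-260+.5)*8),int((v-165+.5)*8)),2,(0,255,0),-1)
cv2.imwrite('pics/s8.png',im)
```

```text
[ 0.56952416 -0.00229013  0.13540253]
(np.float64(299.64509626583424), np.float64(188.2844623387166))
```

View pics/s8.png

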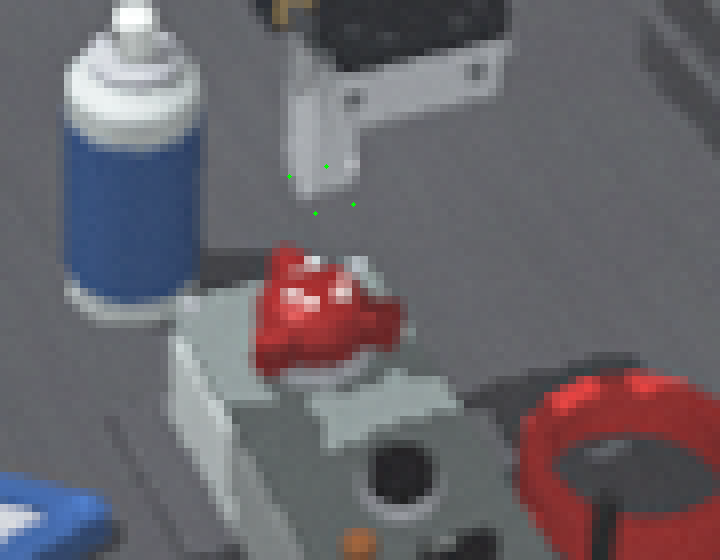

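The red centroid in the side view went from 38.16 to 39.46 (in the crop). That 1.3 px drop matches 6 mm, so the button is latched and stays in. Next I go beside the +y lobe.

```bash
python3 -m crank '[[-0.5,0.5,0,0,0,0],[-0.5,0.5,0,0,0,0],[0,0.5,0,0,0,0],[0,0,-0.5,0,0,0],[0,0,-0.5,0,0,0],[0,0,0,0,0,0]]' ; python3 look.py side 165 260 70 90 8 t1
```

```text
time_s: 10.92
ee_pos: [0.5415, 0.0385, 0.107]
eef_rot: [0.018, 1.0, 0.005, 0.003]
force: [-0.5, -0.2, -0.5]
finger_gap: 0.0002
```

View pics/t1.png

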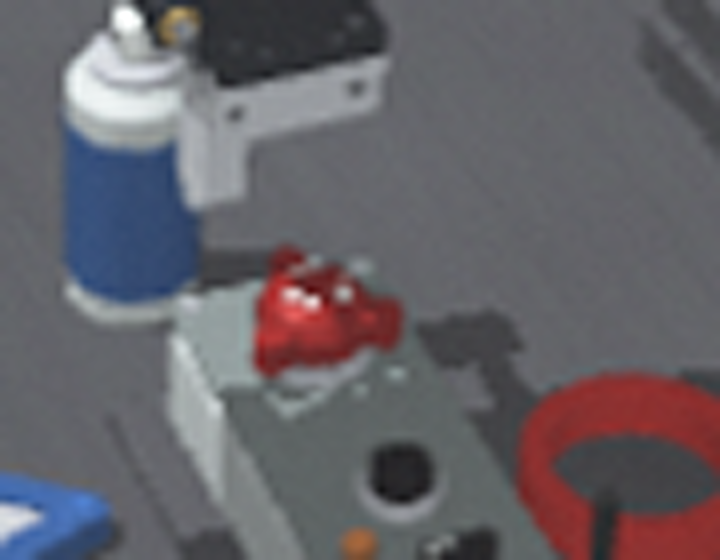

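```bash
python3 -m crank '[[0,-0.08,-0.5,0,0,0],[0,0,-0.5,0,0,0],[0,0,-0.4,0,0,0],[0,0,0,0,0,0]]' ; python3 look.py side 165 260 70 90 8 t2
```

```text
time_s: 11.48
ee_pos: [0.5418, 0.0353, 0.0697]
eef_rot: [0.019, 1.0, 0.005, 0.003]
force: [-0.9, -1.4, 0.4]
finger_gap: 0.0004
```

View pics/t2.png

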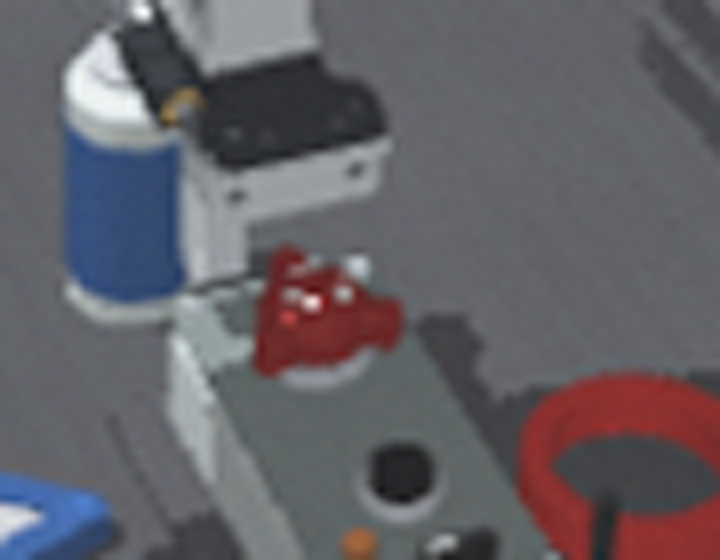

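```bash
python3 -m crank '[[0,0,-0.2,0,0,0],[0.2,0,0,0,0,0],[0,0,0,0,0,0]]' ; for i in 1 2 3; do  python3 -m crank '[[0.1,0,0,0,0,0],[0,0,0,0,0,0]]' | grep -E 'pos|force'; done
```

```text
time_s: 11.9
ee_pos: [0.5481, 0.0355, 0.0655]
eef_rot: [0.019, 1.0, 0.005, 0.004]
force: [-0.5, 0.6, -0.7]
finger_gap: 0.0005
ee_pos: [0.551, 0.0356, 0.0658]
force: [-0.5, -0.4, 0.1]
ee_pos: [0.5537, 0.0356, 0.0659]
force: [-0.7, -0.0, -0.3]
ee_pos: [0.5557, 0.0358, 0.0657]
force: [-1.8, 1.4, 1.0]
```

```bash
python3 -m crank '[[0.24,0.06,0,0,0,-0.15],[0.245,0.025,0,0,0,-0.15],[0,0,0,0,0,0]]' ; python3 -m crank '[[0.25,-0.01,0,0,0,-0.15],[0,0,0,0,0,0]]';  python3 look.py side 165 260 70 90 8 t3
```

```text
time_s: 13.02
ee_pos: [0.567, 0.0384, 0.0655]
eef_rot: [0.171, 0.985, 0.005, 0.003]
force: [0.1, 0.3, 0.1]
finger_gap: 0.0006
time_s: 13.28
ee_pos: [0.5726, 0.0384, 0.0654]
eef_rot: [0.242, 0.97, 0.005, 0.003]
force: [0.2, -0.3, -0.2]
finger_gap: 0.0006
```

View pics/t3.png

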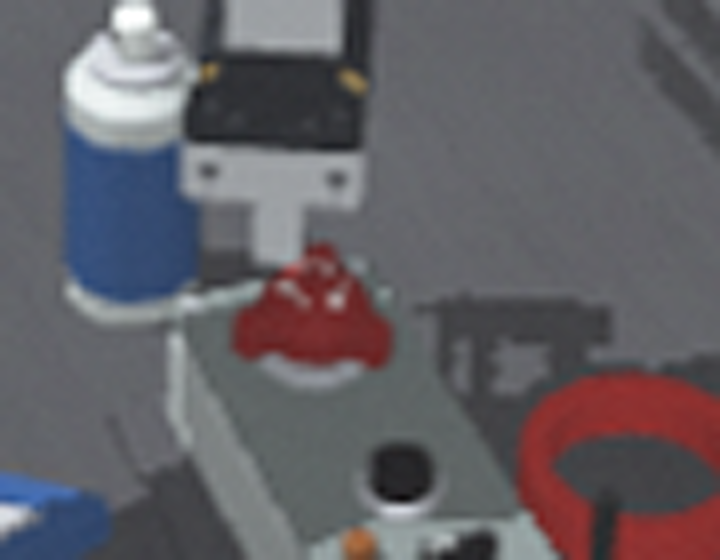

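```bash
python3 -m crank '[[0.24,-0.08,0,0,0,-0.15],[0,0,0,0,0,0]]' ; python3 -m crank '[[0.24,-0.11,0,0,0,-0.15],[0,0,0,0,0,0]]';  python3 look.py side 165 260 70 90 8 t4
```

```text
time_s: 13.58
ee_pos: [0.5777, 0.0371, 0.0654]
eef_rot: [0.309, 0.951, 0.005, 0.003]
force: [-2.0, 2.5, 1.0]
finger_gap: 0.0003
time_s: 13.82
ee_pos: [0.5828, 0.0354, 0.0653]
eef_rot: [0.375, 0.927, 0.005, 0.003]
force: [-1.4, 3.2, 1.3]
finger_gap: 0.0002
```

View pics/t4.png

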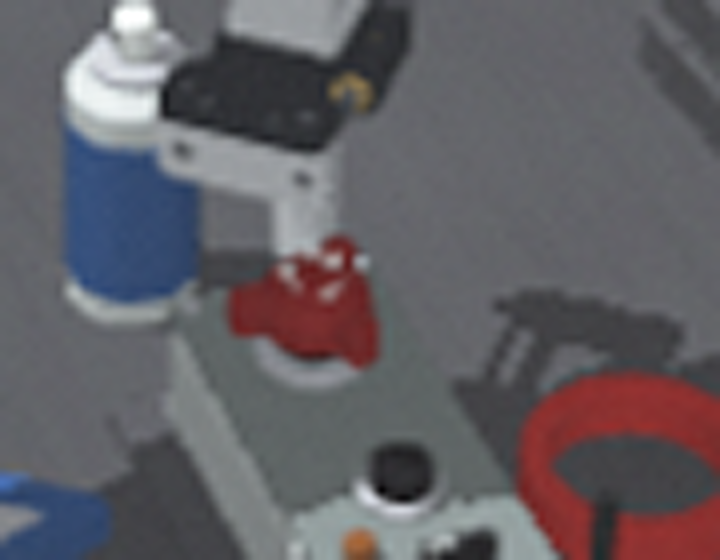

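The head has turned by about 0.7 rad and the neck shows again at (300,350), so it has probably sprung out. I'll go a little further to make sure.

```bash
python3 -m crank '[[0.2,-0.13,0,0,0,-0.13],[0,0,0,0,0,0]]';  python3 look.py side 165 260 70 90 8 t5; python3 -c "
from head import *
stat(arm.camera('side')['img'][165:235,260:350])"
```

```text
time_s: 14.12
ee_pos: [0.5871, 0.0335, 0.0653]
eef_rot: [0.429, 0.903, 0.006, 0.003]
force: [-1.3, 4.1, -0.7]
finger_gap: 0.0005
83.58 66.57 [77. 62. 13.  8.] 56.5
75.14 54.45 [65. 47. 25. 23.] 199.0
38.63 38.63 [29. 31. 17. 15.] 123.0
```

View pics/t5.png

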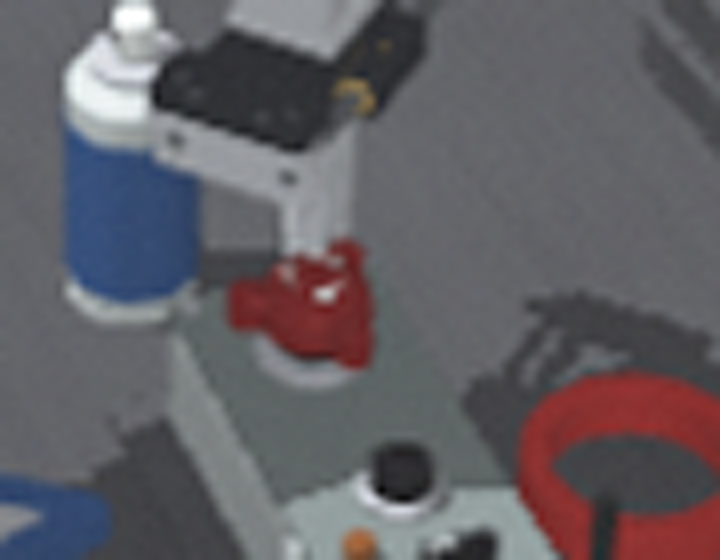

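```bash
python3 -m crank '[[-0.2,0.13,0,0,0,0.13],[-0.24,0.11,0,0,0,0.15],[-0.24,0.08,0,0,0,0.15],[-0.25,0.01,0,0,0,0.15],[-0.25,-0.025,0,0,0,0.15],[-0.24,-0.06,0,0,0,0.15],[-0.3,0,0,0,0,0],[-0.2,0,0,0,0,0]]';  python3 look.py side 165 260 70 90 8 t6; python3 -c "
from head import *
stat(arm.camera('side')['img'][165:235,260:350])"
```

```text
time_s: 15.22
ee_pos: [0.5357, 0.0346, 0.0658]
eef_rot: [-0.024, 1.0, 0.004, 0.002]
force: [-0.0, -0.1, 0.3]
finger_gap: 0.0004
83.58 66.57 [77. 62. 13.  8.] 56.5
75.16 54.67 [65. 47. 25. 23.] 193.5
39.64 39.22 [32. 30. 18. 15.] 99.5
```

View pics/t6.png

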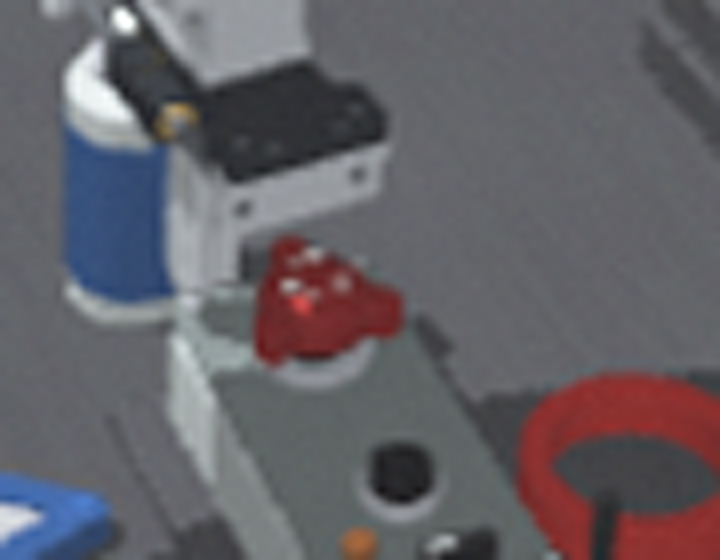

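```bash
python3 -m crank '[[0,0,0.8,0,0,0],[0,0,0.9,0,0,0],[0,0,0.7,0,0,-0.08],[0.3,-1,0,0,0,0],[0.3,-1,0,0,0,0],[0.3,-1,0,0,0,0],[0.3,-1,0,0,0,0],[0,-1,0,0,0,0]]';python3 -m crank '[[0,0,0,0,0,0],[0,0,0,0,0,0]]'
```

```text
time_s: 16.32
ee_pos: [0.5682, -0.0903, 0.1279]
eef_rot: [0.018, 1.0, 0.004, 0.003]
force: [-0.3, 0.7, -0.2]
finger_gap: 0.0005
time_s: 16.58
ee_pos: [0.5683, -0.0915, 0.1278]
eef_rot: [0.02, 1.0, 0.003, 0.003]
force: [0.9, 0.2, 0.3]
finger_gap: 0.0006
```

```bash
python3 -m crank '[[-0.1,-0.09,-0.7,0,0,0],[0,0,-0.7,0,0,0],[0,0,-0.6,0,0,0],[0,0,0,0,0,0]]'; python3 look.py side 165 260 70 90 8 r1; python3 -c "
from head import *
stat(arm.camera('side')['img'][165:235,260:350])"
```

```text
time_s: 17.08
ee_pos: [0.5649, -0.0912, 0.0732]
eef_rot: [0.018, 1.0, 0.004, 0.002]
force: [-0.3, 0.4, 0.2]
finger_gap: 0.0003
83.54 66.5 [77. 62. 13.  8.] 58.5
75.26 54.49 [65. 47. 25. 23.] 204.0
37.64 38.28 [32. 30. 14. 15.] 108.0
```

View pics/r1.png

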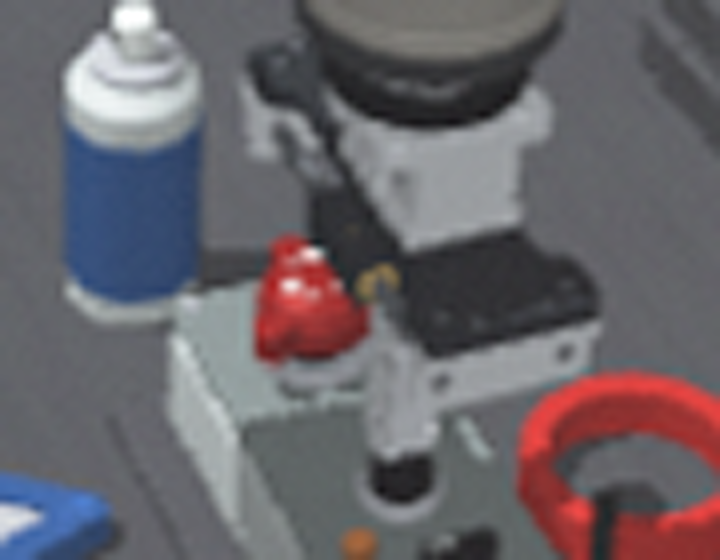

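The mushroom is out and home, and the fingertips are right over the reset cap at (402,475). I'll press it in small steps.

```bash
python3 -m crank '[[0,-0.06,-0.12,0,0,0],[0,0,0,0,0,0]]'| grep -E 'pos|force'; for i in 1 2 3 4; do python3 -m crank '[[0,0,-0.08,0,0,0],[0,0,0,0,0,0]]' | grep -E "pos|force"; done
```

```text
ee_pos: [0.5664, -0.0932, 0.0722]
force: [-0.6, -0.5, 0.0]
ee_pos: [0.5668, -0.0933, 0.0706]
force: [-0.5, -0.2, 0.4]
ee_pos: [0.5668, -0.0932, 0.0685]
force: [0.3, -0.6, -0.3]
ee_pos: [0.567, -0.0932, 0.0665]
force: [-0.6, 0.6, 2.0]
ee_pos: [0.567, -0.0932, 0.0645]
force: [-1.1, -0.7, 3.1]
```

```bash
for i in 1 2 3 4; do python3 -m crank '[[0,0,-0.08,0,0,0],[0,0,0,0,0,0]]' | grep -E "pos|force"; done
```

```text
ee_pos: [0.567, -0.0932, 0.0625]
force: [-1.6, 0.3, 4.3]
ee_pos: [0.5672, -0.0932, 0.0623]
force: [-5.4, 0.9, 10.1]
ee_pos: [0.5671, -0.0932, 0.0623]
force: [-5.1, 0.3, 7.6]
ee_pos: [0.5672, -0.0932, 0.0623]
force: [-5.1, 1.1, 6.4]
```

The cap has bottomed out after about 5 mm. I'll raise clear and check.

```bash
python3 -m crank '[[0,0,0.3,0,0,0],[0,0,0.6,0,0,0],[0,0,1,0,0,0],[0,0,1,0,0,0],[0,0,1,0,0,0],[-1,0.3,0.5,0,0,0],[-1,0.3,0,0,0,0],[-0.8,0.3,0,0,0,0]]'; python3 -m crank '[[0,1,0,0,0,0],[0,1,0,0,0,0],[0,1,0,0,0,0],[0,1,0,0,0,0],[0,1,0,0,0,0],[0,1,0,0,0,0],[0,1,0,0,0,0],[0,0,0,0,0,0]]'
python3 - <<'E'
from head import *
n='side'; c=arm.camera('side'); stat(c['img'][165:235,260:350])
a=cv2.imread('pics/side0.png')[155:275,240:360]; b=c['img'][155:275,240:360,::-1]
cv2.imwrite('pics/f.png',np.hstack([cv2.resize(x,(400,400),interpolation=cv2.INTER_CUBIC) for x in(a,b)]))
cv2.imwrite('pics/ft.png',arm.camera('top')['img'][:,:,::-1])
E
```

```text
time_s: 20.42
ee_pos: [0.4963, -0.0713, 0.18]
eef_rot: [0.02, 1.0, 0.005, 0.006]
force: [-0.2, -0.3, -0.0]
finger_gap: 0.0003
time_s: 21.42
ee_pos: [0.4952, 0.1086, 0.1863]
eef_rot: [0.021, 1.0, 0.006, 0.009]
force: [0.1, -0.5, -0.2]
finger_gap: 0.0005
83.68 66.41 [77. 62. 13.  8.] 59.5
75.19 54.54 [65. 47. 25. 23.] 200.5
39.57 38.91 [32. 30. 18. 15.] 106.0
```

View pics/f.png

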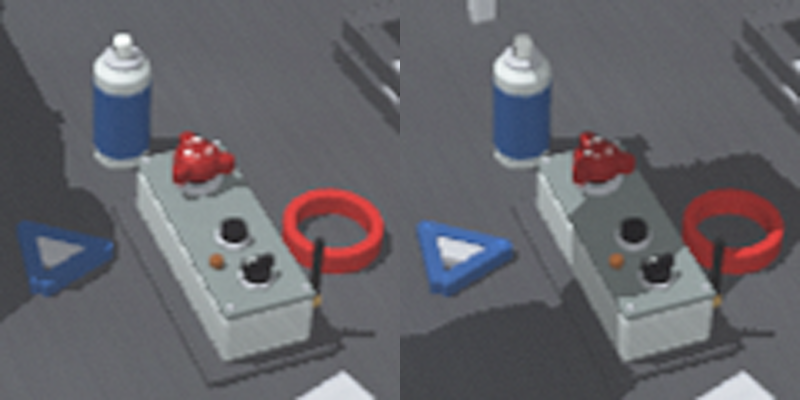

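View pics/ft.png

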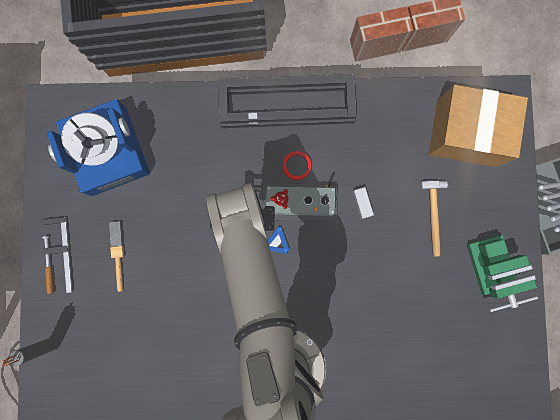

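The before and after views match: station, selector, tape, magnet and can are unmoved. The mushroom is out and home at (300,203), the reset cap is up, and the arm is clear.

```bash
python3 -c "
from workcell import arm
print(arm.close_job(), arm.observe()['time_s'])"
```

```text
the job is handed in; nothing more can be done
the job is handed in; nothing more can be done
```

The start-of-shift check is done and handed in, at about 21.5 s on the robot's clock, well under the 54 s limit. `close_job` gives no verdict.

**What I did, with closed fingertips**
1. **Press:** I pushed the mushroom button in about 9 mm to its bottom, with roughly 10 N downward.
2. **Latch check:** I lifted off. The side picture showed the head about 6 mm lower than at the start, so it had latched and stayed in.
3. **Twist:** I pushed the +y lobe clockwise by about 0.85 rad. The head sprang out, and I backed the finger off along the same arc so it could turn home.
4. **Reset:** I pressed the reset cap down about 5 mm to its stop (5–10 N downward) and let it come back up.

**Last checks**
- **Mushroom and reset:** the mushroom's outline is the same box in the side picture as at the start, and the reset cap looks up.
- **Bystanders:** the station, selector and other things on the bench look unmoved, and the arm touches nothing.

**What disagreed**
- **Fingertip height:** the dome was first felt at a reported tool height of about 0.0925 m, not 0.117 m. The side camera also showed the fingertips higher than reported. I took the true tip as about 24 mm above the reported TCP for the rest of the job, and the reset contact fitted that.
- **Side load:** about 5–7 N of sideways (x) force showed on the tool when the buttons bottomed out. The pictures show no shift of the station.
- **Mushroom centroid:** the final red centroid is 0.75 px lower than at the start. I put this down to the arm's shadow on the head, because the outline matches.

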